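# Put a spent vial into the lead store and slide its plug shut

## Robot

A 6-joint arm with a two-finger parallel gripper is mounted at the origin on the work surface; the furniture and walls round the work are solid. World frame = base frame: x ahead of the robot, y to its left, z up, the work surface at z = 0. Lengths are in m, angles in degrees, forces in N, time in s.
With the tool pointing down it reaches from about 0.375 to 0.9 m from the base axis. Payload 3.1 kg.
Tool frame: the origin (TCP) lies midway between the tips of the shut fingers; the grasp point (between the pads) lies 19 mm behind it; z points along the fingers, y is the line along which they close (so a half turn about z gives the same grasp; the last joint's range is limited). The gripper opens to 87 mm and grips with 3 to 60 N. Pads are 19 mm wide; open, the fingers measure 117 mm over their backs; the gripper's body (75 mm by 190 mm) begins 51 mm behind the grasp point.
Start: joints at [62.997, 30.224, 82.088, -0, 67.689, -10.227], TCP at [0.18, 0.598, 0.223] pointing down, gripper open.
Joint ranges: [-176.69, 176.69], [-43.24, 126.21], [12.49, 139.97], [-82, 262], [0, 151.66], [-163.58, 163.58]. Speed limits (degrees/s): [159.86, 159.86, 180, 180, 180, 180].

## Interface

Orientations are given as a 3x3 rotation matrix whose columns are the frame's x, y, z axes.
In Python, from rig import read_state, optics, bot gives the robot as it stands. The module is installed in compiled form; this text tells all that it offers.
- The arm moves only by the tool send_rows, never from a script. Its argument "commands" is a list of rows, each a list of 7 numbers: the turn, a rotation vector about the tool's x, y, z in units of 5 degrees (1.0 is 5 degrees), then the shift along the tool's x, y, z in units of 30 mm (1.0 is 30 mm), then the opening, from 0 (shut) to 1 (fully open). In form: [[rx, ry, rz, tx, ty, tz, gripper], ...]. A call has 1 to 20 rows; each row is the pose to reach, as a shift and turn from the pose commanded when the call began, along the tool's axes at that moment; what a row does not reach only later rows make up. A row lasts 1/12 s, in which the tool goes at most 41.7 mm and 7.16 degrees, less where a joint would pass 70% of its speed; a pose out of reach is approached as far as the arm can. A call with a gripper value outside its range is refused whole. The fingers move at their own pace and stop on an object; the grip force is fixed at half the most. Time passes only in rows, so rows that repeat a pose let the fingers close. It gives the time, the measured TCP pose, the force, the opening and the grip force at its end, in the units of the state.
- read_state(): the state, without advancing time (a new reading comes with each control period).
- optics.capture(name): name is "scene" or "top" or "wrist"; returns a dict with "image" (400x640x3 uint8, blue, green, red), "intrinsics" (3x3 intrinsics, pixels), "k1" (the pictures are not rectified: a ray, as slopes to the right and down, at radius r is drawn at 1 + k1 r^2 times it, then the intrinsics apply), "extrinsics" (4x4, takes a point from world to camera coordinates); the wrist camera has in their place "T_tool_cam" (4x4, takes a point from camera to tool coordinates, whose origin is the TCP and whose axes are the flange's). Camera axes: x right, y down, z forward; pixel columns grow to the right and rows downward; lengths in m; the calibration is good to about 2 mm. A picture is of the moment at which its call begins: read the wrist's pose just before it. There is no depth.
- bot.hand_in(): hands the job in; it is judged then, once.
The state is a dict: "time_s": time; "joint_positions": joint angles; "qvel": joint speeds; "tau": joint torques, N m; "position": TCP position; "tcp_rot": TCP orientation; "force": force on the tool from outside, world axes, zero at the start; "moment": the same for the moment, N m; "opening": opening from 0.0 (shut) to 1.0 (fully open); "grasp_force": force on a finger pad.
Only numpy, scipy, OpenCV 4.12 (cv2) and the standard library are available. Lean on these libraries where they do the work, as an engineer would, in place of code of your own. Each camera call takes 0.05 s, during which the arm holds its last target. There are 200 camera calls.

## Task

Drop the smallest of the vials standing on the bench into the open well of the lead storage block, then close the well: without lifting the heavy round plug off the block, slide it across the top by its finger cup and feel for the well with small searching moves until the spigot drops in and the plug is fully home, flange flat on the block. Leave the larger vial, the lead pot and the pen dosimeter where they are.

Things in the scene. Friction and masses are not known exactly. Their poses are not given: they have to be found in the camera images.
- small_vial: The vial to store: the smallest of those standing on the bench, white body with a crimped cap, 23 mm across and 47 mm tall, about 30 g, in front of the robot. Origin: centre of its underside; z up.
- shield_plug: Round lead shielding plug, dull grey, about 0.85 kg, standing spigot down on the lead block. Origin: centre of its underside, z up its axis. Spigot 64 mm diameter, 0 to 24 mm above the origin, 2 mm chamfer on its lower edge; flange 82 mm diameter, 24 to 36 mm (the top). On the block its origin is 104 mm above the bench; fully home 80 mm, flange lying on the block.
- finger_cup (a point): Centre of the floor of the open round finger cup in the plug's top, 14 mm above the plug's underside. The cup is 50 mm in diameter and 22 mm deep with upright walls: fingertips put into it can push the plug in any direction, keep it level by spreading against the wall, or press on the cup's floor.
- spill_tray: Fixed stainless tray on feet, 158 x 268 mm, rim 36 mm high, with the lead block in it: 130 (x) by 240 mm (y), flat top 104 mm above the bench. Origin: under the tray's centre, on the bench; y along its long side, towards the end with the well. The block is fixed but not centred: up to 8 mm off along x and along y, up to 0.02 rad turned; its pose is not measured. The plug starts on the other half.
- well_region (a point): Point fixed to the tray, level with the block's top, where the well's centre would be if the block stood centred; the true centre lies up to 12 mm away in any direction. The well is a round blind bore, 65.6 mm in diameter, 81 mm deep, square to the block's top. Within 13 mm of it the plug, not held level, dips into the well on one side and can wedge. Axes as the tray's.
- large_vial: A bystander: white vial 30 mm across and 62 mm tall. Origin: centre of its underside.
- lead_pot: A bystander: small round lead pot with a knobbed lid, 57 mm across, 93 mm tall. Origin: centre of its underside.
- dosimeter: A bystander: dark pen dosimeter lying flat, 110 mm long, 14 mm wide, 16 mm high. Origin: centre of its underside, y along the pen.
Things that resemble listed ones, but are neither listed nor needed, are in the scene too. Leave any yellow look-alike of the small_vial alone.

How it is judged (in metres and radians):
On the way, in this order (a step that is already met when the one before it is completed fails the run):
1. the smallest vial is down in the well, let go, with the plug still up on the block (z of small_vial in the frame of spill_tray between 0.018 and 0.07 m and y of small_vial in the frame of spill_tray between 0.025 and 0.107 m and x of small_vial in the frame of spill_tray between -0.042 and 0.042 m and contact force between the fingers and small_vial below 0.05 N and z of shield_plug in the frame of spill_tray above 0.1 m), for 0.2 s.
2. the plug is fully home in the well over the vial (z of small_vial in the frame of spill_tray between 0.018 and 0.07 m and y of small_vial in the frame of spill_tray between 0.025 and 0.107 m and x of small_vial in the frame of spill_tray between -0.042 and 0.042 m and z of shield_plug in the frame of spill_tray between 0.077 and 0.0825 m and angle between shield_plug's own z axis and vertical below 0.04 rad and y of shield_plug in the frame of spill_tray between 0.051 and 0.081 m and x of shield_plug in the frame of spill_tray between -0.0135 and 0.0135 m), for 0.2 s.
At the end, for the whole second after the job is handed in: The smallest vial is inside the well, and the plug is fully home above it: sunk 24 mm into the well (within 2.5 mm) so that its flange lies on the block, level within 0.04 rad, at rest and released (all of step 2 and linear speed of shield_plug below 0.01 m/s and linear speed of small_vial below 0.03 m/s); the robot touches nothing.
It fails at once if the plug is lifted more than 8 mm off the top of the block (z of shield_plug in the frame of spill_tray above 0.112 m).
It fails at once if the larger vial, the lead pot or the pen dosimeter is shoved more than 30 mm or knocked over (distance of any of large_vial, lead_pot, dosimeter from where it was at the start of the episode above 0.03 m or angle between any of large_vial, lead_pot, dosimeter's own z axis and vertical above 0.5 rad).
It also fails if it takes over 72 s, if anything falls off the work surface, if the arm or the gripper's body presses on something with over 40 N, if the wrist force passes 120 N, or if a joint passes its speed limit or range.

## Working session

There is one attempt and no reset: what is moved stays moved. The work goes in short steps, Python scripts to look and compute and a tool call to move; the robot and the scene stay as the last step left them, time stands still between calls to the robot, and variables do not carry over. Pictures are saved under pics/ and viewed, at most 10 in all, crops included, and the job is handed in when it is done.

Besides the shell and the picture viewer there is one more tool, called after "Emit:" in YAML: its name, and indented under it one key for each argument. send_rows: Moves the arm, as the interface text tells. Its arguments: {"type":"object","properties":{"commands":{"type":"array","items":{"type":"array","items":{"type":"number"}}}},"required":["commands"]}

```bash
mkdir -p pics
cat > h.py <<'E'
import numpy as np, cv2
from rig import read_state, optics, bot
def cap(n,save=None):
    s=read_state(); c=optics.capture(n)
    if n=="wrist":
        T=np.eye(4);T[:3,:3]=s["tcp_rot"];T[:3,3]=s["position"]
        c["cw"]=T@np.array(c["T_tool_cam"])
    else: c["cw"]=np.linalg.inv(np.array(c["extrinsics"]))
    if save: cv2.imwrite("pics/"+save,c["image"])
    return c
def ray(c,u,v):
    K=np.array(c["intrinsics"]);d=np.array([c["k1"],0,0,0,0.])
    p=cv2.undistortPoints(np.array([[[u,v]]],float),K,d)[0,0]
    return c["cw"][:3,3],c["cw"][:3,:3]@np.array([p[0],p[1],1])
def onz(c,u,v,z):
    o,d=ray(c,u,v);return o+d*(z-o[2])/d[2]
def tri(c1,p1,c2,p2):
    (o1,d1),(o2,d2)=ray(c1,*p1),ray(c2,*p2)
    t=np.linalg.lstsq(np.c_[d1,-d2],o2-o1,rcond=None)[0]
    a,b=o1+d1*t[0],o2+d2*t[1];return (a+b)/2,np.linalg.norm(a-b)
def proj(c,P):
    E=np.linalg.inv(c["cw"]);r=cv2.Rodrigues(E[:3,:3])[0]
    return cv2.projectPoints(np.array([P],float),r,E[:3,3],np.array(c["intrinsics"]),np.array([c["k1"],0,0,0,0.]))[0].ravel()
E
python3 - <<'E'
from h import *
s=read_state();print(s["position"],np.round(s["tcp_rot"],3).tolist(),s["opening"],s["force"])
for n in("scene","top","wrist"):
    c=cap(n,n+"0.png");print(n,c["k1"],np.round(c["intrinsics"],1).tolist(),np.round(c["cw"],3).tolist())
E
```

```text
[0.18001296 0.59774932 0.22155708] [[-0.957, 0.289, -0.001], [0.289, 0.957, -0.002], [0.0, -0.002, -1.0]] 0.9971144855390156 [0.42288533 0.41171752 0.64398822]
scene -0.007183214389035993 [[468.5, 0.0, 319.3], [0.0, 468.5, 197.7], [0.0, 0.0, 1.0]] [[0.427, -0.442, 0.789, -0.327], [-0.904, -0.212, 0.371, -0.403], [0.003, -0.872, -0.49, 0.636], [0.0, 0.0, 0.0, 1.0]]
top -0.025575363017947758 [[385.3, 0.0, 319.7], [0.0, 385.3, 195.5], [0.0, 0.0, 1.0]] [[-0.0, -0.981, 0.196, 0.294], [-1.0, 0.001, 0.006, 0.001], [-0.006, -0.196, -0.981, 1.194], [0.0, 0.0, 0.0, 1.0]]
wrist -0.030152252596513118 [[328.5, 0.0, 323.1], [0.0, 328.5, 198.0], [0.0, 0.0, 1.0]] [[0.288, 0.923, 0.254, 0.109], [0.958, -0.277, -0.078, 0.619], [-0.001, 0.265, -0.964, 0.382], [0.0, 0.0, 0.0, 1.0]]
```

View pics/scene0.png

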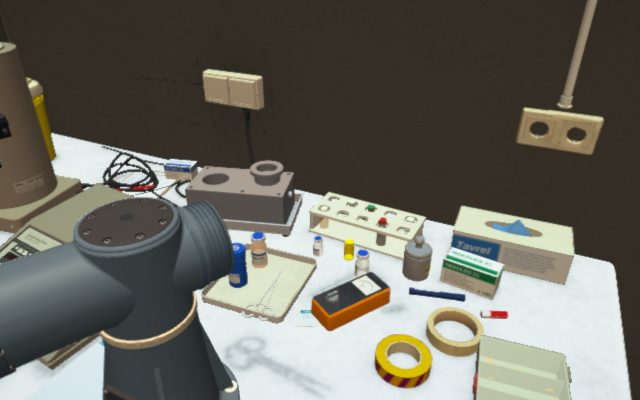

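View pics/top0.png

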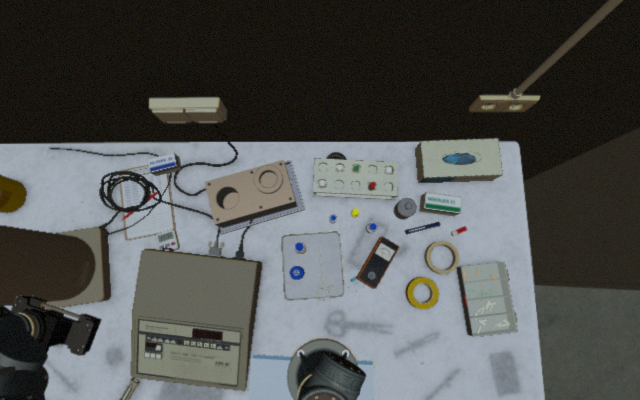

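View pics/wrist0.png

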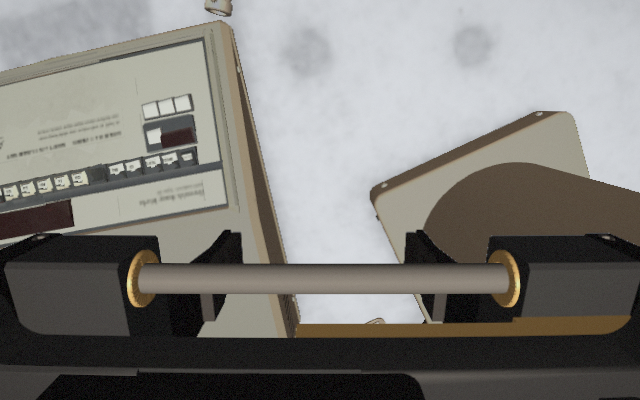

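The scene view shows the small vial at about (318,245), the yellow look-alike at (348,248), the large vial at (362,262), the well at (217,180) and the plug at (266,172). The top view shows the small vial at (333,218), the well at (229,197) and the plug at (270,180). The wrist view shows only instruments.

Run:
```python
from h import *
s=cap("scene");t=cap("top")
def blobs(c,box):
    x0,y0,x1,y1=box
    h=cv2.cvtColor(c["image"],cv2.COLOR_BGR2HSV)[y0:y1,x0:x1]
    m=cv2.inRange(h,(95,80,60),(130,255,255))
    n,l,st,ce=cv2.connectedComponentsWithStats(m)
    return [(st[i,4],np.round(ce[i]+[x0,y0],1).tolist()) for i in range(1,n) if st[i,4]>4]
print(blobs(s,(300,225,380,280)));print(blobs(t,(320,200,390,240)))
print("vial",tri(s,(318,239),t,(333,218)), "z47", onz(t,333,218,.047))
print("large",tri(s,(362,256),t,(372,228)))
for n,a,b in (("well",(217,180),(229,197)),("plug",(266,168),(270,180))):
    print(n,tri(s,a,t,b),onz(t,*b,.104),onz(s,*a,.104))
print("tray corners", [onz(t,*p,.036) for p in ((302,206),(213,232),(291,162))])
for n,c,b in(("a",s,(180,150,340,270)),("b",t,(190,150,350,250))):
    im=c["image"][b[1]:b[3],b[0]:b[2]];print(cv2.imwrite(f"pics/crop{n}.png",cv2.resize(im,None,fx=4,fy=4,interpolation=cv2.INTER_CUBIC)))
ims=[cv2.imread(f"pics/crop{n}.png") for n in "ab"]
ims=[cv2.resize(i,(640,int(i.shape[0]*640/i.shape[1])))[:300] if 0 else cv2.resize(i,(480,300)) for i in ims]
cv2.imwrite("pics/c1.png",np.vstack(ims))
```

```text
[(np.int32(26), [317.7, 237.6]), (np.int32(54), [362.5, 252.4])]
[(np.int32(28), [332.8, 217.5]), (np.int32(47), [372.6, 226.2])]
vial (array([ 0.45510763, -0.03244627,  0.04301986]), np.float64(0.00021930345674215813)) z47 [ 0.45460483 -0.03242661  0.047     ]
large (array([ 0.4236914 , -0.14801194,  0.05388052]), np.float64(0.0005283122875131654))
well (array([0.50842795, 0.27171093, 0.09862501]), np.float64(0.0023304476298648667)) [0.50804822 0.26943227 0.104     ] [0.49952454 0.26599796 0.104     ]
plug (array([0.548145  , 0.14902437, 0.14036792]), np.float64(0.005123580274263348)) [0.55835994 0.15191597 0.104     ] [0.61083201 0.19181169 0.104     ]
tray corners [array([0.49313778, 0.06154104, 0.036     ]), array([0.4137376 , 0.32981475, 0.036     ]), array([0.63252804, 0.09714834, 0.036     ])]
True
True
```

View pics/c1.png

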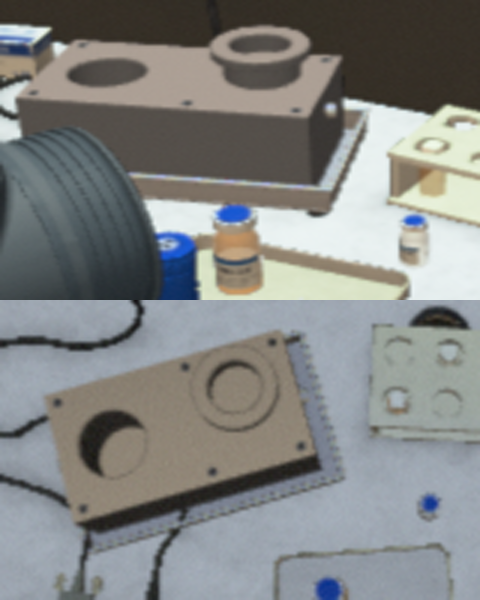

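The crop shows the block with its well at the left end and the plug at the right, six screws, and the small vial standing clear of the rack. I'll move over the small vial.

Emit:
send_rows:
  commands:
    - [-0.0, 0, -6.66, -15.9, -16.7, 0, 0.5]
    - [0, 0, -6.66, -15.9, -16.7, 0, 0.5]
    - [0, 0, -6.66, -15.9, -16.7, 0, 0.5]
    - [0, 0, -6.66, -15.9, -16.7, 0, 0.5]
    - [0, 0, -6.66, -15.9, -16.7, 0, 0.5]
    - [0, 0, -6.66, -15.9, -16.7, 0, 0.5]
    - [0, 0, -6.66, -15.9, -16.7, 0, 0.5]
    - [0, 0, -6.66, -15.9, -16.7, 0, 0.5]
    - [0, 0, -6.66, -15.9, -16.7, 0, 0.5]
    - [0, 0, -6.66, -15.9, -16.7, 0, 0.5]
    - [0, 0, -6.66, -15.9, -16.7, 0, 0.5]
    - [0, 0, -6.66, -15.9, -16.7, 0, 0.5]
    - [0, 0, -6.66, -15.9, -16.7, 0, 0.5]
    - [0, 0, -6.66, -15.9, -16.7, 0, 0.5]
    - [0, 0, -6.66, -15.9, -16.7, 0, 0.5]
    - [0, 0, -6.66, -15.9, -16.7, 0, 0.5]
    - [0, 0, -6.66, -15.9, -16.7, 0, 0.5]
    - [0, 0, -6.66, -15.9, -16.7, 0, 0.5]
    - [0, 0, -6.66, -15.9, -16.7, 0, 0.5]
    - [0, 0, -6.66, -15.9, -16.7, 0, 0.5]

```text
time_s: 1.92
position: [0.4915, -0.0185, 0.2222]
tcp_rot: [[-0.959, -0.284, -0.002], [-0.284, 0.959, 0.001], [0.001, 0.001, -1.0]]
force: [-0.5, 0.4, 0.4]
opening: 0.501
grasp_force: 0.0
```

Run:
```python
from h import *
s=read_state();print(s["time_s"],s["position"],np.round(s["tcp_rot"],3).tolist(),s["opening"],s["force"])
c=cap("wrist","w1.png");print(proj(c,[.455,-.032,.047]))
```

```text
1.9167 [ 0.49148051 -0.01848416  0.22220998] [[-0.959, -0.284, -0.002], [-0.284, 0.959, 0.001], [0.001, 0.001, -1.0]] 0.5005284845375408 [-0.50553608  0.42926472  0.40901973]
[319.67999455 143.82998677]
```

View pics/w1.png

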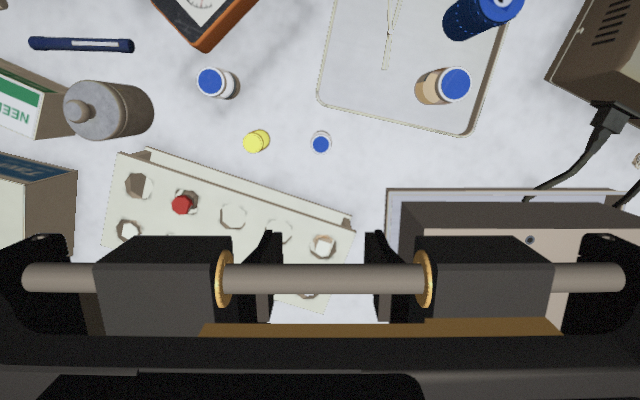

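The wrist view shows the small vial's cap at (320,141), the yellow one at (257,141), the large vial at (212,82), and the rack below them.

Run:
```python
from h import *
def blob(c,box):
    x0,y0,x1,y1=box
    h=cv2.cvtColor(c["image"],cv2.COLOR_BGR2HSV)[y0:y1,x0:x1]
    m=cv2.inRange(h,(95,80,60),(130,255,255))
    n,l,st,ce=cv2.connectedComponentsWithStats(m)
    i=1+np.argmax(st[1:,4]);print(st[i]);return ce[i]+[x0,y0]
w=cap("wrist");t=cap("top");s=cap("scene")
pw=blob(w,(300,120,340,165));pt=blob(t,(325,210,342,225));ps=blob(s,(308,228,328,250))
print(tri(w,pw,t,pt),tri(w,pw,s,ps),onz(w,*pw,.047))
# rack near edge corner (right end) wrist (352,217), scene left-front top corner
print("rack",tri(w,(352,217),t,(314,193)),tri(w,(352,217),s,(311,225)))
```

```text
[ 12  17  16  16 201]Traceback (most recent call last):
  File "<stdin>", line 9, in <module>
  File "<stdin>", line 7, in blob
    return _wrapfunc(a, 'argmax', axis=axis, out=out, **kwds)
    return bound(*args, **kwds)
ValueError: attempt to get argmax of an empty sequence
```

Run:
```python
from h import *
w=cap("wrist");t=cap("top");s=cap("scene")
pw=(319.5,144.5)
h=cv2.cvtColor(w["image"],cv2.COLOR_BGR2HSV)[120:165,300:340]
m=cv2.inRange(h,(95,80,60),(130,255,255));M=cv2.moments(m,True);pw=(M["m10"]/M["m00"]+300,M["m01"]/M["m00"]+120);print(pw)
P=[tri(w,pw,t,(332.8,217.5)),tri(w,pw,s,(317.7,237.6)),onz(w,*pw,.047)];print(P)
st=read_state();R=st["tcp_rot"];print("tool offs mm",1e3*R.T@(P[2]-st["position"]))
print("rack",tri(w,(352,217),s,(311,225)))
```

```text
(319.8407960199005, 143.43781094527364)
[(array([ 0.45334298, -0.031478  ,  0.06515939]), np.float64(0.00052373323884671)), (array([ 0.4551284 , -0.031382  ,  0.04643784]), np.float64(0.00034006235492199227)), array([ 0.45499474, -0.03124212,  0.047     ])]
tool offs mm [ 39.3453851   -2.02391675 175.67547203]
rack (array([0.52986037, 0.02598661, 0.02076757]), np.float64(0.007297810055674714))
```

Emit:
send_rows:
  commands:
    - [0, 0, 0, 1.31, -0.07, 1, 0.55]
    - [0, 0, 0, 1.31, -0.07, 2.2, 0.55]
    - [0, 0, 0, 1.31, -0.07, 3.4, 0.55]
    - [0, 0, 0, 1.31, -0.07, 4.2, 0.55]
    - [0, 0, 0, 1.31, -0.07, 4.9, 0.55]
    - [0, 0, 0, 1.31, -0.07, 5.6, 0.55]
    - [0, 0, 0, 1.31, -0.07, 6.3, 0.55]
    - [0, 0, 0, 1.31, -0.07, 6.8, 0.55]
    - [0, 0, 0, 1.31, -0.07, 7.03, 0.55]
    - [0, 0, 0, 1.31, -0.07, 7.03, 0.55]
    - [0, 0, 0, 1.31, -0.07, 7.03, 0.1]
    - [0, 0, 0, 1.31, -0.07, 7.03, 0.1]
    - [0, 0, 0, 1.31, -0.07, 7.03, 0.1]
    - [0, 0, 0, 1.31, -0.07, 7.03, 0.1]
    - [0, 0, 0, 1.31, -0.07, 7.03, 0.1]
    - [0, 0, 0, 1.31, -0.07, 7.03, 0.1]

```text
time_s: 3.6
position: [0.4558, -0.0323, 0.0123]
tcp_rot: [[-0.959, -0.284, 0.001], [-0.284, 0.959, -0.0], [-0.001, -0.001, -1.0]]
force: [0.3, -0.1, 4.9]
opening: 0.243
grasp_force: 30.0
```

Emit:
send_rows:
  commands:
    - [0, 0, 0, 0, 0, -0.6, 0.1]
    - [0, 0, 0, 0, 0, -1.7, 0.1]
    - [0, 0, 0, 0, 0, -3, 0.1]
    - [0, 0, 0, 0, 0, -4.2, 0.1]
    - [0, 0, 0, 0, 0, -5.4, 0.1]
    - [0, 0, 0, 0, 0, -6.4, 0.1]
    - [0, 0, 0, -0.8, 1, -7, 0.1]
    - [0, 0, 0, -1.6, 2, -7, 0.1]
    - [0, 0, 0, -2.4, 3, -7, 0.1]
    - [0, 0, 0, -3.2, 4, -7, 0.1]
    - [0, 0, 0, -4, 5, -7, 0.1]
    - [0, 0, 0, -4.8, 5.8, -7, 0.1]
    - [0, 0, 0, -5.2, 6.4, -7, 0.1]
    - [0, 0, 0, -5.4, 6.6, -7, 0.1]
    - [0, 0, 0, -5.4, 6.6, -7, 0.1]

```text
time_s: 4.85
position: [0.5545, 0.2052, 0.2213]
tcp_rot: [[-0.958, -0.287, -0.0], [-0.287, 0.958, -0.0], [0.0, -0.0, -1.0]]
force: [-0.7, -0.7, 0.0]
opening: 0.244
grasp_force: 29.9
```

Run:
```python
from h import *
import pickle
c=cap("wrist","w2.png");pickle.dump(c,open("w2.pkl","wb"));print(read_state()["grasp_force"],read_state()["opening"],proj(c,[.508,.27,.104]))
```

```text
29.933658029826802 0.24195257157381952 [410.37659592 166.04067747]
```

View pics/w2.png

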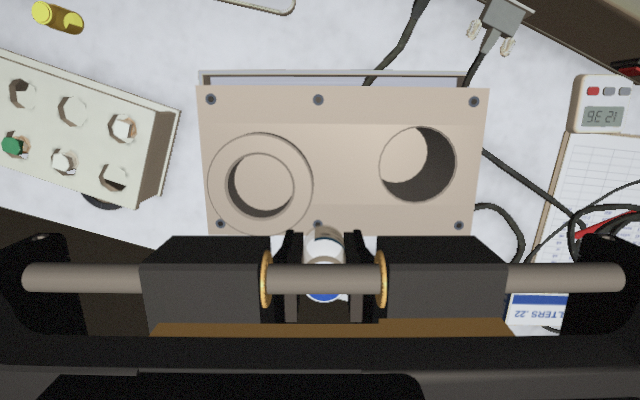

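The view shows the plug flange centred near (260,183), the well rim centred near (417,163) and six block screws. The vial is held upright in the pads. I'll take a second view from further along.

Emit:
send_rows:
  commands:
    - [0, 0, 0, -0.2, 1.0, 0, 0.1]
    - [0, 0, 0, -0.4, 2.0, 0, 0.1]
    - [0, 0, 0, -0.5, 2.5, 0, 0.1]
    - [0, 0, 0, -0.5, 2.5, 0, 0.1]
    - [0, 0, 0, -0.5, 2.5, 0, 0.1]

```text
time_s: 5.32
position: [0.5469, 0.2788, 0.2215]
tcp_rot: [[-0.958, -0.285, -0.001], [-0.285, 0.958, -0.002], [0.001, -0.001, -1.0]]
force: [0.1, -1.4, -0.2]
opening: 0.242
grasp_force: 29.9
```

```bash
cat > fit.py <<'E'
from h import *
def circ(c,C,z,r,dr=.006,n=120):
    """radial-edge circle fit on plane z near centre C, radius r"""
    g=cv2.GaussianBlur(cv2.cvtColor(c["image"],cv2.COLOR_BGR2GRAY),(0,0),1).astype(np.float32)
    C=np.array(C,float)
    for it in range(4):
        pts=[]
        for a in np.linspace(0,2*np.pi,n,endpoint=False):
            rr=np.arange(r-dr,r+dr,.0003)
            uv=np.array([proj(c,[C[0]+q*np.cos(a),C[1]+q*np.sin(a),z]) for q in rr],np.float32)
            v=cv2.remap(g,uv[:,0].copy(),uv[:,1].copy(),cv2.INTER_LINEAR).ravel()
            if uv[:,1].max()>232 : continue
            d=np.abs(np.gradient(v));i=d.argmax()
            if d[i]>1.0: pts.append([C[0]+rr[i]*np.cos(a),C[1]+rr[i]*np.sin(a)])
        p=np.array(pts);w=np.ones(len(p))
        for k in range(15):
            sol=np.linalg.lstsq(np.c_[2*p,np.ones(len(p))]*w[:,None],(p**2).sum(1)*w,rcond=None)[0]
            R=np.sqrt(sol[2]+sol[:2]@sol[:2]);e=np.abs(np.hypot(*(p-sol[:2]).T)-R);w=1/(1+(e/.0007)**2)
        C=sol[:2];dr=max(.003,dr*.7)
    return np.round(C,4),round(float(R),4),len(p),round(float(np.median(e)),5)
E
python3 - <<'E'
from fit import *
import pickle
st=read_state();print(st["position"])
w3=cap("wrist","w3.png");pickle.dump(w3,open("w3.pkl","wb"));w2=pickle.load(open("w2.pkl","rb"))
wc,pc=onz(w2,417.5,163.5,.104)[:2],onz(w2,260.5,183.5,.14)[:2]
print(wc,pc)
for c in(w2,w3):
    print("well",circ(c,wc,.104,.0328),"flange",circ(c,pc,.14,.041),"cup",circ(c,pc,.14,.025))
    print(proj(c,[*wc,.104]),proj(c,[*pc,.14]))
S=[onz(w2,*p,.104)[:2] for p in((211,99),(474,101),(221,224),(459,225),(318,99),(317,224))]
print(np.round(S,4).tolist());a=S[1]-S[0];print("ang y",np.degrees(np.arctan2(a[1],a[0])))
E
```

```text
[0.54688382 0.27882359 0.22153142]
[0.50416996 0.27508416] [0.5499019  0.15506028]
well (array([0.5056, 0.2751]), 0.0325, 120, 0.00026) flange (array([0.5512, 0.1556]), 0.0403, 100, 0.00061) cup (array([0.5479, 0.1569]), 0.0222, 120, 0.0002)
[417.5 163.5] [260.5 183.5]
well (array([0.5057, 0.2761]), 0.0324, 120, 0.00035) flange (array([0.5517, 0.1569]), 0.0417, 120, 0.00061) cup (array([0.5523, 0.156 ]), 0.0244, 120, 0.00028)
[332.79343407 147.19062714] [163.32023309 165.86817654]
[[0.5028, 0.095], [0.4423, 0.3012], [0.6064, 0.1255], [0.5457, 0.3314], [0.478, 0.1786], [0.5815, 0.2082]]
ang y 106.35119069400864
```

View pics/w3.png

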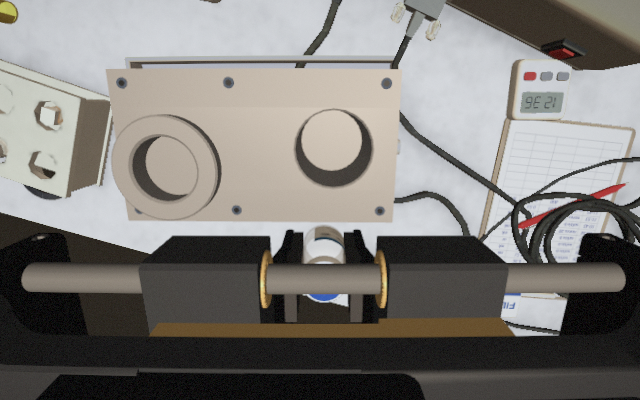

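Both views agree: well at (0.5056, 0.2756) and plug at (0.5517, 0.1563). I'll lower the vial into the mouth and release it.

Emit:
send_rows:
  commands:
    - [0, 0, 0, 0.7, 0.15, 0.2, 0.1]
    - [0, 0, 0, 1.35, 0.29, 0.8, 0.1]
    - [0, 0, 0, 1.35, 0.29, 1.6, 0.1]
    - [0, 0, 0, 1.35, 0.29, 2.4, 0.1]
    - [0, 0, 0, 1.35, 0.29, 3.1, 0.1]
    - [0, 0, 0, 1.35, 0.29, 3.6, 0.1]
    - [0, 0, 0, 1.35, 0.29, 3.78, 0.1]
    - [0, 0, 0, 1.35, 0.29, 3.78, 0.1]
    - [0, 0, 0, 1.35, 0.29, 3.78, 0.1]
    - [0, 0, 0, 1.35, 0.29, 3.78, 0.45]
    - [0, 0, 0, 1.35, 0.29, 3.78, 0.45]
    - [0, 0, 0, 1.35, 0.29, 3.78, 0.45]
    - [0, 0, 0, 1.35, 0.29, 3.78, 0.45]
    - [0, 0, 0, 0.8, 0.2, 2.6, 0.45]
    - [0, 0, 0, 0, -0.4, 1.4, 0.45]
    - [0, 0, 0, -0.3, -1.4, 0, 0.3]
    - [0, 0, 0, -0.3, -2.4, 0, 0.3]
    - [0, 0, 0, -0.3, -3.0, 0, 0.3]
    - [0, 0, 0, -0.3, -3.0, 0, 0.3]

```text
time_s: 6.95
position: [0.5843, 0.1928, 0.2237]
tcp_rot: [[-0.96, -0.281, 0.005], [-0.281, 0.96, -0.001], [-0.004, -0.002, -1.0]]
force: [-0.0, -0.2, -0.4]
opening: 0.316
grasp_force: 0.0
```

Run:
```python
from fit import *
import pickle
st=read_state();print(st["position"],st["force"])
c=cap("wrist","w4.png");pickle.dump(c,open("w4.pkl","wb"))
print("well",circ(c,(.5056,.2756),.104,.0328),"flange",circ(c,(.5517,.1563),.14,.041),"cup",circ(c,(.5517,.1563),.14,.025))
# tray rim upper strip and screws for tray pose
```

```text
[0.5842725  0.19277411 0.2237471 ] [-0.00547988 -0.19124435 -0.38118141]
well (array([0.506 , 0.2745]), 0.0328, 120, 0.00028) flange (array([0.5529, 0.1547]), 0.0389, 120, 5e-05) cup (array([0.5495, 0.1562]), 0.023, 120, 0.00018)
```

View pics/w4.png

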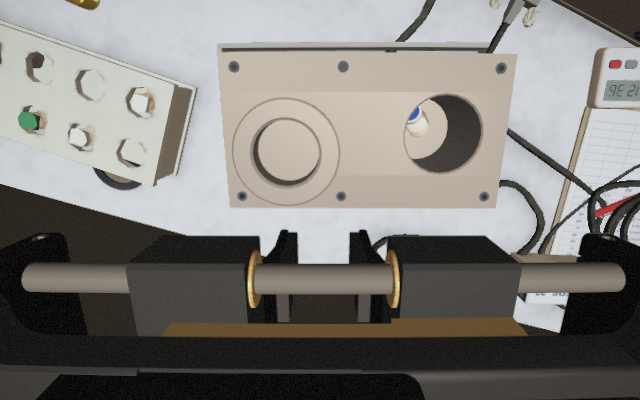

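The vial is in the well, seen at about (417,122). The cup rim is centred near (287,151). I'll move above the cup.

Emit:
send_rows:
  commands:
    - [0, 0, 0, 0.6, -0.3, 0.4, 0.08]
    - [0, 0, 0, 1.2, -0.7, 1.0, 0.08]
    - [0, 0, 0, 1.39, -0.87, 1.6, 0.08]
    - [0, 0, 0, 1.39, -0.87, 2.0, 0.08]
    - [0, 0, 0, 1.39, -0.87, 2.12, 0.08]
    - [0, 0, 0, 1.39, -0.87, 2.12, 0.08]
    - [0, 0, 0, 1.39, -0.87, 2.12, 0.08]

```text
time_s: 7.58
position: [0.5491, 0.1603, 0.1581]
tcp_rot: [[-0.958, -0.285, 0.0], [-0.285, 0.958, 0.0], [-0.0, 0.0, -1.0]]
force: [0.6, 0.2, -0.2]
opening: 0.085
grasp_force: 0.0
```

Run:
```python
from fit import *
import pickle
s=read_state();print(np.round(s["position"],4),np.round(s["tcp_rot"],3).tolist(),np.round(s["force"],1),s["opening"])
for n in"234":
    c=pickle.load(open(f"w{n}.pkl","rb"));print(circ(c,(.5515,.156),.14,.041,.0025),circ(c,(.5515,.156),.14,.025,.002))
```

```text
[0.5491 0.1603 0.1581] [[-0.958, -0.285, 0.0], [-0.285, 0.958, 0.0], [-0.0, 0.0, -1.0]] [ 0.6  0.2 -0.2] 0.08545675573391288
(array([0.5512, 0.1557]), 0.0403, 100, 0.00038) (array([0.5524, 0.155 ]), 0.0244, 120, 0.00026)
(array([0.5517, 0.157 ]), 0.0417, 120, 0.0005) (array([0.5523, 0.156 ]), 0.0244, 120, 0.00027)
(array([0.5529, 0.1547]), 0.0388, 120, 6e-05) (array([0.5528, 0.1548]), 0.0245, 120, 0.00042)
```

Emit:
send_rows:
  commands:
    - [0, 0, 0, -0.06, -0.18, 0, 0.08]
    - [0, 0, 0, -0.06, -0.18, 0.3, 0.08]
    - [0, 0, 0, -0.06, -0.18, 0.5, 0.08]
    - [0, 0, 0, -0.06, -0.18, 0.7, 0.08]
    - [0, 0, 0, -0.06, -0.18, 0.85, 0.08]
    - [0, 0, 0, -0.06, -0.18, 1.0, 0.08]
    - [0, 0, 0, -0.06, -0.18, 1.12, 0.08]
    - [0, 0, 0, -0.06, -0.18, 1.12, 0.08]
    - [0, 0, 0, -0.06, -0.18, 1.12, 0.08]

```text
time_s: 8.33
position: [0.5522, 0.1546, 0.1242]
tcp_rot: [[-0.959, -0.284, -0.001], [-0.284, 0.959, -0.0], [0.001, 0.0, -1.0]]
force: [-0.3, 0.2, 0.6]
opening: 0.082
grasp_force: 0.0
```

No contact, and the fingers are in the cup. Now I'll spread them.

Emit:
send_rows:
  commands:
    - [0, 0, 0, 0, 0, 0, 0.15]
    - [0, 0, 0, 0, 0, 0, 0.2]
    - [0, 0, 0, 0, 0, 0, 0.25]
    - [0, 0, 0, 0, 0, 0, 0.3]
    - [0, 0, 0, 0, 0, 0, 0.35]
    - [0, 0, 0, 0, 0, 0, 0.4]
    - [0, 0, 0, 0, 0, 0, 0.4]
    - [0, 0, 0, 0, 0, 0, 0.4]

```text
time_s: 9.0
position: [0.5527, 0.1541, 0.1247]
tcp_rot: [[-0.959, -0.285, 0.001], [-0.285, 0.959, -0.001], [-0.0, -0.001, -1.0]]
force: [0.1, -3.1, 0.8]
opening: 0.325
grasp_force: 26.8
```

Emit:
send_rows:
  commands:
    - [0, 0, 0, 0.02, 0.2, 0.03, 0.4]
    - [0, 0, 0, 0.04, 0.5, 0.05, 0.4]
    - [0, 0, 0, 0.07, 0.8, 0.05, 0.4]
    - [0, 0, 0, 0.1, 1.1, 0.05, 0.4]
    - [0, 0, 0, 0.11, 1.3, 0.05, 0.4]
    - [0, 0, 0, 0.12, 1.5, 0.05, 0.4]
    - [0, 0, 0, 0.12, 1.5, 0.05, 0.4]

```text
time_s: 9.58
position: [0.5386, 0.1966, 0.1247]
tcp_rot: [[-0.958, -0.285, 0.006], [-0.285, 0.958, -0.001], [-0.006, -0.003, -1.0]]
force: [1.8, -4.5, 6.7]
opening: 0.323
grasp_force: 27.3
```

Emit:
send_rows:
  commands:
    - [0, 0, 0, 0.05, 0.3, 0, 0.4]
    - [0, 0, 0, 0.1, 0.7, 0, 0.4]
    - [0, 0, 0, 0.15, 1.1, 0, 0.4]
    - [0, 0, 0, 0.2, 1.5, 0, 0.4]
    - [0, 0, 0, 0.24, 1.9, 0, 0.4]
    - [0, 0, 0, 0.27, 2.2, 0, 0.4]
    - [0, 0, 0, 0.3, 2.4, 0, 0.4]
    - [0, 0, 0, 0.3, 2.55, 0, 0.4]
    - [0, 0, 0, 0.3, 2.7, 0.03, 0.4]
    - [0, 0, 0, 0.3, 2.82, 0.06, 0.4]
    - [0, 0, 0, 0.3, 2.82, 0.06, 0.4]

```text
time_s: 10.5
position: [0.5054, 0.2757, 0.1216]
tcp_rot: [[-0.958, -0.285, 0.005], [-0.285, 0.958, 0.001], [-0.005, -0.001, -1.0]]
force: [5.3, -1.0, -2.0]
opening: 0.327
grasp_force: 29.5
```

It dropped 3 mm, so the chamfer has caught. I'll press down gently and yield towards the side force.

Emit:
send_rows:
  commands:
    - [0, 0, 0, -0.03, 0, 0.1, 0.4]
    - [0, 0, 0, -0.03, 0, 0.2, 0.4]
    - [0, 0, 0, -0.03, 0, 0.3, 0.4]
    - [0, 0, 0, -0.03, 0, 0.4, 0.4]
    - [0, 0, 0, -0.03, 0, 0.4, 0.4]

```text
time_s: 10.92
position: [0.5082, 0.2769, 0.1088]
tcp_rot: [[-0.959, -0.283, 0.008], [-0.283, 0.959, 0.003], [-0.009, 0.001, -1.0]]
force: [7.5, 1.7, -6.1]
opening: 0.33
grasp_force: 29.8
```

Emit:
send_rows:
  commands:
    - [0, 0, 0, -0.05, 0.02, 0.1, 0.4]
    - [0, 0, 0, -0.05, 0.02, 0.2, 0.4]
    - [0, 0, 0, -0.05, 0.02, 0.3, 0.4]
    - [0, 0, 0, -0.05, 0.02, 0.4, 0.4]
    - [0, 0, 0, -0.05, 0.02, 0.4, 0.4]

```text
time_s: 11.33
position: [0.5067, 0.2768, 0.0998]
tcp_rot: [[-0.959, -0.284, 0.003], [-0.284, 0.959, 0.001], [-0.003, 0.0, -1.0]]
force: [0.3, -3.1, 14.4]
opening: 0.336
grasp_force: 30.0
```

It has come down 24.9 mm and is pushing back with 14 N, so it is seated. I'll let go and retreat.

Emit:
send_rows:
  commands:
    - [0, 0, 0, 0, 0, -0.05, 0.2]
    - [0, 0, 0, 0, 0, -0.05, 0.15]
    - [0, 0, 0, 0, 0, -0.05, 0.15]
    - [0, 0, 0, 0, 0, -0.05, 0.15]
    - [0, 0, 0, 0, 0, -0.4, 0.15]
    - [0, 0, 0, 0, 0, -0.8, 0.15]
    - [0, 0, 0, 0, 0, -1.4, 0.15]
    - [0, 0, 0, 0, 0, -2.4, 0.15]
    - [0, 0, 0, -0.5, -0.5, -3.4, 0.15]
    - [0, 0, 0, -1.2, -1.0, -4, 0.15]
    - [0, 0, 0, -1.8, -1.2, -4, 0.15]
    - [0, 0, 0, -1.8, -1.2, -4, 0.15]
    - [0, 0, 0, -1.8, -1.2, -4, 0.15]

```text
time_s: 12.42
position: [0.5673, 0.2573, 0.2173]
tcp_rot: [[-0.959, -0.284, -0.001], [-0.284, 0.959, 0.0], [0.001, 0.001, -1.0]]
force: [-1.6, -0.2, -0.0]
opening: 0.147
grasp_force: 0.0
```

Run:
```python
from fit import *
s=read_state();print(s["time_s"],s["position"],s["force"])
w=cap("wrist","w5.png");c=cap("scene")
print("flange@.116",circ(w,(.506,.2755),.116,.041,.004))
a=cv2.resize(c["image"][150:250,170:330],(640,400))
cv2.imwrite("pics/c5.png",np.vstack([a,w["image"][40:230,150:]. copy() if 0 else cv2.resize(w["image"][:232],(640,200))]))
```

```text
12.4167 [0.56729524 0.25726849 0.21729268] [-1.63569987 -0.19131496 -0.04697976]
flange@.116 (array([0.5056, 0.2766]), 0.0388, 120, 6e-05)
```

View pics/c5.png

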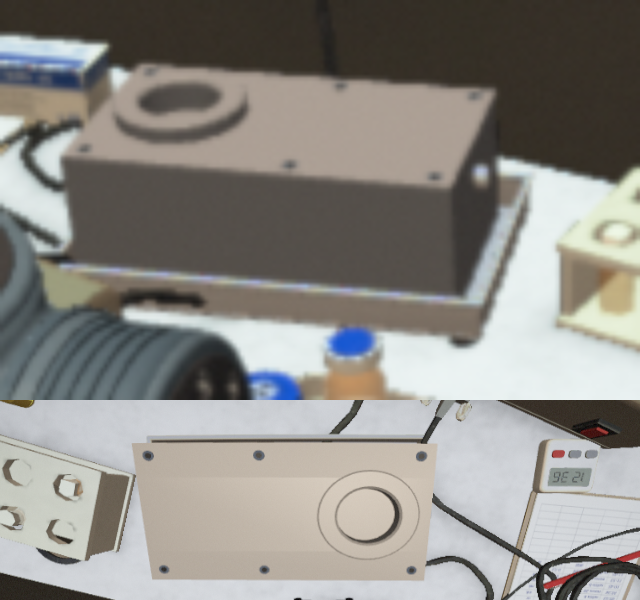

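The scene part shows the plug flange (around (180,105)) flat on the block with only its 12 mm rim above it. The wrist part shows it centred over the well at (368,515), with the robot clear.

```bash
python3 -c "
from rig import bot
print(bot.hand_in())"
```

```text
the job is handed in; nothing more can be done
None
```

I dropped the smallest vial into the well, slid the plug over it until it seated fully (24.9 mm down, flange flat in the camera views), and handed the job in at about 12.4 s; the hand-in gave no verdict.

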